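Put a cell on charge in the well of its diameter

TASK

The slimmer of the two battery cells standing on the desk mat needs charging. Take it, still upright, to the charging dock, feel it gently into the empty well that matches its diameter (the insert with the wells lies a little loose in the dock), press it gently fully home past the side contact and let go. Leave the fatter cell standing where it is.

Things in the scene. Friction and masses are not known exactly. Their poses are not given: they have to be found in the camera images.
- cell_slim: the cell to charge: plain grey upright cylinder, 18.5 mm diameter, 65 mm tall, about 50 g, a small raised steel button (1 mm more) on its top; lower edge bevelled 1.3 mm. Origin at the centre of its underside, z up along its axis. Stands on the desk mat (mat top at about z = 0.0037)
- cell_fat: bystander: a fatter plain grey cell, 26 mm diameter, 65 mm tall, standing on the mat; same origin and axes; to be left alone
- dock: charging dock, fixed to the desk: white open shell, 65 mm (its x) by 166 mm (its y), 34 mm high, walls 4 mm, in which lies a grey insert with five round wells in a graded row along the dock's y axis. Origin: centre of the shell's underside, on the desk top (z = 0); z up. The forces between cell and dock must not add up to over 35 N: the contact's 10 N pinch plus 25 N
- insert_home (a point): centre of the insert's top, 38 mm above the desk, if the insert were centred. It is 43 x 144 mm and lies loose in the shell: up to 6 mm off this point along the dock's x and likewise y (not measured, never turned, dock axes), held by some 6 N of friction each way. It rests on a springy pad, 5 N per mm, that gives at most 4 mm
- well_a (a point): centre of the mouth of the first well, for 10.5 mm cells, if the insert were centred; the real mouth is off by as much as the insert is. A small cell is charging here and stands 19 mm out of it
- well_b (a point): centre of the mouth of the second well, for 14.5 mm cells, if the insert were centred; the real mouth is off by as much as the insert is
- well_c (a point): centre of the mouth of the third well, for 18.5 mm cells, if the insert were centred; the real mouth is off by as much as the insert is. Like all the wells it is 25 mm deep, its bore 1.2 mm wider than its cell, with a sharp mouth
- well_d (a point): centre of the mouth of the fourth well, for 22 mm cells, if the insert were centred; the real mouth is off by as much as the insert is
- well_e (a point): centre of the mouth of the fifth well, for 26.5 mm cells, if the insert were centred; the real mouth is off by as much as the insert is
- leaf (a joint): bowed steel side contact on the dock's +x side of the third well, felt from 6 to 10 mm below the mouth down: how far it is pushed back (m), 0 when free, 0.001 or more with a cell past it. It pinches the cell, which so does not fall in by its weight: pushing it on down takes 2 to 7 N, and it stays where it is left
There are look-alikes about, which are no part of the job. Leave any green or yellow look-alike of the cell_slim alone.

How it is judged (in metres and radians):
At the end, for the whole second after the job is handed in: The slim cell stands upright (within 0.12 rad), at rest, in the 18.5 mm well (axis within 9 mm of that well's centred place in x and y, more than the play), its underside within 2 mm of the well's floor; the fat cell still stands, within 20 mm of where it began (z of cell_slim in the frame of dock below 0.0153 m and x of cell_slim in the frame of dock between -0.009 and 0.009 m and y of cell_slim in the frame of dock between 0.0028 and 0.0208 m and angle between cell_slim's own z axis and vertical below 0.12 rad and linear speed of cell_slim below 0.01 m/s and distance of cell_fat from where it was at the start of the episode below 0.02 m and angle between cell_fat's own z axis and vertical below 0.2 rad); the robot touches nothing.
It fails at once if the forces between the slim cell and the dock add up to more than 35 N (contact force between cell_slim and dock above 35 N).
It fails at once if the fat cell is knocked over or moved by more than 30 mm (distance of cell_fat from where it was at the start of the episode above 0.03 m or angle between cell_fat's own z axis and vertical above 0.6 rad).
It also fails if it takes over 54 s, if anything falls off the work surface, if the arm or the gripper's body presses on something with over 40 N, if the wrist force passes 120 N, or if a joint passes its speed limit or range.

ROBOT

A 6-joint arm with a two-finger parallel gripper is mounted at the origin on the work surface; the furniture and walls round the work are solid. World frame = base frame: x ahead of the robot, y to its left, z up, the work surface at z = 0. Lengths are in mm, angles in degrees, forces in N, time in s.
With the tool pointing down it reaches from about 350 to 850 mm from the base axis. Payload 8.1 kg.
Tool frame: the origin (TCP) lies midway between the tips of the shut fingers; the grasp point (between the pads) lies 19 mm behind it (r.pinch_z is the distance from the TCP to the grasp point, in mm); z points along the fingers, y is the line along which they close (so a half turn about z gives the same grasp; the last joint's range is limited). The gripper opens to 85 mm and grips with 20 to 120 N. Pads are 22 mm wide; open, the fingers measure 114 mm over their backs; the gripper's body (76 mm by 85 mm) begins 54 mm behind the grasp point. The pads swing forward as they close: fully open they stand 13 mm farther back than shut.
Start: joints at [64.664, 7.471, 85.268, -0, 87.261, -4.893], TCP at [209.545, 562.224, 209.892] pointing down, gripper open.
Joint ranges: [-169.43, 169.43], [-51.17, 129.36], [1.28, 143.12], [-76.62, 256.62], [0, 156.53], [-152.29, 152.29]. Speed limits (degrees/s): [136.94, 136.94, 159.86, 180, 180, 180].

INTERFACE

Orientations are given as [roll, pitch, yaw] about the fixed x, y, z axes, in that order (R = Rz(yaw) Ry(pitch) Rx(roll)).
In Python, from bench import sensors, optics, job, r gives the robot as it stands.
- The arm moves only by the tool play_rows, never from a script. Its argument "motion" is a list that holds one entry, the list of rows, each a list of 6 numbers: the shift along the tool's x, y, z in cm, then the turn, a rotation vector about the tool's x, y, z in degrees. In form: [[[x, y, z, ax, ay, az], ...]]. A call has 1 to 5 rows; each row is the pose to reach, as a shift and turn from the pose commanded when the call began, along the tool's axes at that moment; what a row does not reach only later rows make up. A row lasts 1/10 s, in which the tool goes at most 50 mm and 8.59 degrees, less where a joint would pass 70% of its speed; a pose out of reach is approached as far as the arm can. A call with a gripper value outside its range is refused whole. "jaw" is the opening, from 0 (shut) to 1 (fully open), set as the call begins (left out, the last holds). The fingers move at their own pace and stop on an object; "squeeze" is the grip in N (left out, the last holds). Time passes only in rows, so rows that repeat a pose let the fingers close. It gives the time, the measured TCP pose, the force, the opening and the grip force at its end, in the units of the state.
- sensors.sense(): the state, without advancing time (a new reading comes with each control period).
- optics.snapshot(name): name is "side" or "top"; returns a dict with "pixels" (420x560x3 uint8, red, green, blue), "mtx" (3x3 intrinsics, pixels), "k1" (the pictures are not rectified: a ray, as slopes to the right and down, at radius r is drawn at 1 + k1 r^2 times it, then the intrinsics apply), "R" (3x3) and "t" (3): a world point X has camera coordinates R X + t. Camera axes: x right, y down, z forward; pixel columns grow to the right and rows downward; lengths in mm; the calibration is good to about 2 mm. A picture is of the moment at which its call begins. There is no depth.
- job.hand_in(): hands the job in; it is judged then, once.
The state is a dict: "time": time; "joint_pos": joint angles; "qd": joint speeds; "joint_efforts": joint torques, N m; "tool_pos": TCP position; "tcp_rot": TCP orientation; "ft_force": force on the tool from outside, world axes, zero at the start; "wrist_torque": the same for the moment, N m; "finger_gap": finger opening in mm; "grip_force": force on a finger pad.
Only numpy, scipy, OpenCV 4.12 (cv2) and the standard library are available. Lean on these libraries where they do the work, as an engineer would, in place of code of your own. Each camera call takes 0.05 s, during which the arm holds its last target. There are 200 camera calls.

## Working session

There is one attempt and no reset: what is moved stays moved. The work goes in short steps, Python scripts to look and compute and a tool call to move; the robot and the scene stay as the last step left them, time stands still between calls to the robot, and variables do not carry over. Pictures are saved under pics/ and viewed, at most 10 in all, crops included, and the job is handed in when it is done.

Besides the shell and the picture viewer there is one more tool, called after "Emit:" as a command line: name --argument value ..., lists and objects as JSON in quotes. play_rows: Moves the arm, as the interface text tells. Its arguments: {"type":"object","properties":{"motion":{"type":"array","items":{"type":"array","items":{"type":"array","items":{"type":"number"}}}},"jaw":{"type":"number"},"squeeze":{"type":"number"}},"required":["motion"]}

```bash
mkdir -p pics; ls; python3 - <<'E'
from bench import sensors, optics, job, r
import cv2,pickle
for n in("side","top"):
    s=optics.snapshot(n); pickle.dump(s,open(n+'.pkl','wb'))
    cv2.imwrite(f'pics/{n}0.png',s["pixels"][:,:,::-1]); print(n,s["mtx"],s["k1"],s["R"],s["t"])
print(sensors.sense(), r.pinch_z)
E
```

```text
pics
side [[453.06028464   0.         283.49439799]
 [  0.         453.06028464 211.41350432]
 [  0.           0.           1.        ]] -0.02768973488322064 [[ 0.26801937 -0.96341152 -0.00196568]
 [-0.64054617 -0.17667403 -0.7473198 ]
 [ 0.71962922  0.20155529 -0.66446162]] [-137.03159231  365.64210949  520.96662892]
top [[428.69647254   0.         279.06297826]
 [  0.         428.69647254 214.27061748]
 [  0.           0.           1.        ]] -0.03476280041520273 [[ 0.00447351 -0.99992732  0.011196  ]
 [-0.98514229 -0.006329   -0.17162348]
 [ 0.17168187 -0.01026189 -0.985099  ]] [-17.87531895 514.67770127 841.64075336]
{'time': 0.1, 'joint_pos': array([ 6.46651287e+01,  7.51211123e+00,  8.53213074e+01, -1.91185196e-03,
        8.72622017e+01, -4.89419617e+00]), 'qd': array([-0.13940593, -0.1765188 , -0.19708884,  0.01036576,  0.02489023,
        0.09405417]), 'joint_efforts': array([ 1.40583856e-03, -5.70956540e+01, -5.01939762e+01, -1.53889955e-04,
        8.16266838e-03,  5.82913344e-05]), 'tool_pos': array([209.32046246, 561.74601021, 208.95210041]), 'tcp_rot': array([-1.79904565e+02, -6.25538818e-03,  1.59559413e+02]), 'ft_force': array([-0.88437381,  0.17447575, -0.16604543]), 'wrist_torque': array([-0.00787154, -0.00983117,  0.04734904]), 'grip_force': 0.0, 'finger_gap': 85.3989223923464} 18.700000000000003
```

View pics/top0.png

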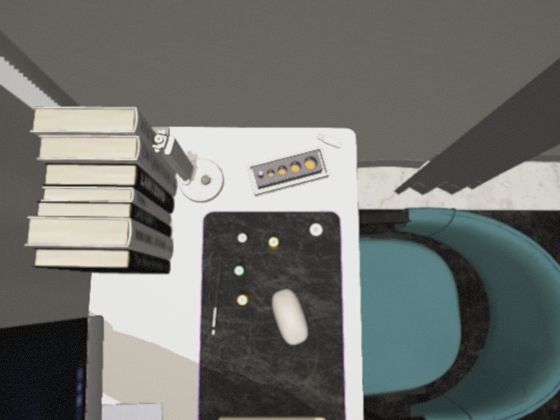

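View pics/side0.png

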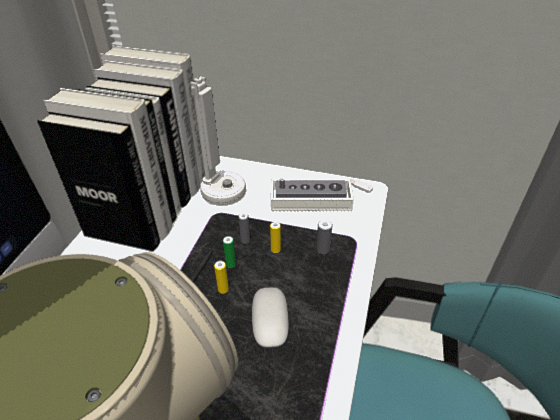

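Candidates for cell_slim (top view):
- grey (242,238)
- yellow (273,241)
- green (239,271)
- yellow (242,300)
- fat grey (316,229)

The plain grey thin one at (242,238) fits the description; in the side view it is at (244,228). I'll check it and the dock in a close crop.

```bash
cat > h.py <<'E'
import numpy as np, pickle, cv2
def load(n): return pickle.load(open(n+'.pkl','rb'))
def proj(s,X):
    X=np.atleast_2d(np.asarray(X,float)); c=X@np.array(s["R"]).T+np.array(s["t"]).ravel(); q=c[:,:2]/c[:,2:]
    q=q*(1+s["k1"]*(q**2).sum(1,keepdims=True)); M=np.array(s["mtx"]); return q@M[:2,:2].T+M[:2,2]
def unproj(s,p,z):
    M=np.array(s["mtx"]); d=(np.asarray(p,float)-M[:2,2])/[M[0,0],M[1,1]]; q=d.copy()
    for _ in range(9): q=d/(1+s["k1"]*(q@q))
    R=np.array(s["R"]); ray=R.T@np.r_[q,1]; o=-R.T@np.array(s["t"]).ravel()
    return o+ray*(z-o[2])/ray[2]
E
python3 - <<'E'
from h import *
t=load('top')['pixels'];s=load('side')['pixels']
a=cv2.resize(t[140:260,220:340],None,fx=5,fy=5,interpolation=cv2.INTER_CUBIC)[:600,:400*2]
cv2.imwrite('pics/ct.png',a[:,:,::-1])
b=cv2.resize(s[165:265,215:375],None,fx=5,fy=5,interpolation=cv2.INTER_CUBIC)
cv2.imwrite('pics/cs.png',b[:,:,::-1])
T=load('top')
for p in [(242,238),(316,229)]: print(unproj(T,p,68.7))
for p in [(249,164),(325,149),(329,177),(255,194)]: print(unproj(T,p,34))
E
```

```text
[462.1655756  58.713519   68.7      ]
[481.12756053 -88.863709    68.7       ]
[625.18079217  49.51115697  34.        ]
[ 660.0101222  -113.53381841   34.        ]
[ 597.84142381 -121.14558599   34.        ]
[559.67848866  35.75575435  34.        ]
```

View pics/ct.png

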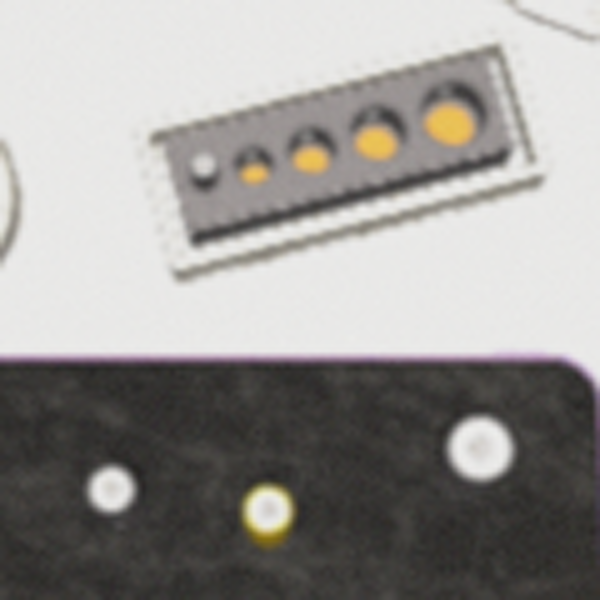

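View pics/cs.png

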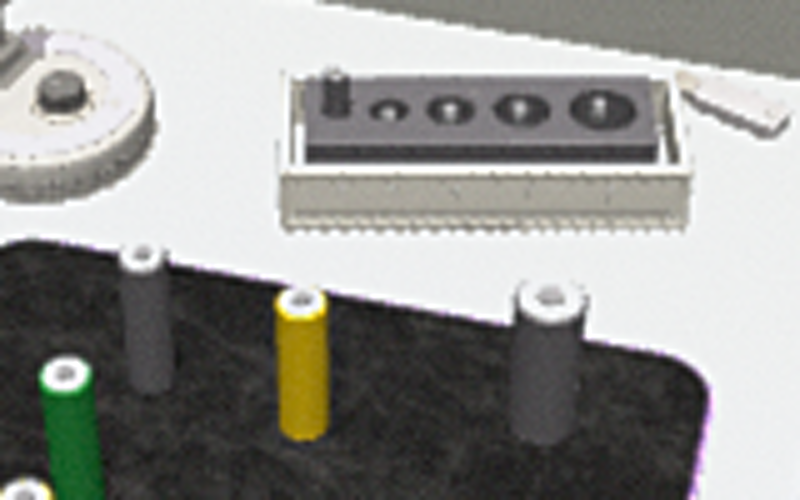

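```bash
python3 - <<'E'
from h import *
T=load('top');S=load('side')
from scipy.optimize import least_squares as ls
def tri(pt,ps):
    f=lambda X:np.r_[proj(T,X)[0]-pt,proj(S,X)[0]-ps]; o=ls(f,[500,0,40.]); return o.x.round(1),o.fun.round(1)
print('book',tri((131,252),(125,135)),tri((131,267),(125,135)))
print('slim',tri((242.2,237.9),(243.4,215.9)),'fat',tri((316.1,229.6),(325,224.5)))
for n,c,s in [('a',(204,165),(337,72)),('b',(254,165),(389,110)),('c',(311.5,150.5),(451,110)),('d',(376,133),(522,110)),('e',(453,113),(603,110))]:
    pt=np.array(c)/5+[220,140]-.4;ps=np.array(s)/5+[215,165]-.4
    print(n,tri(pt,ps),unproj(T,pt,38).round(1),unproj(S,ps,38).round(1))
for p in [(283,176),(284,206),(349,176),(342,211)]:pass
# top outline dock corners at z34 (crop coords)
for c in [(152,134),(499,46),(543,180),(180,276)]: print(unproj(T,np.array(c)/5+[220,140]-.4,34).round(1))
for c in [(283,175),(690,175),(284,72),(685,72)]: print('S',unproj(S,np.array(c)/5+[215,165]-.4,34).round(1))
print('slim side foot',unproj(S,(215+152/5-.4,165+384/5-.4),3.7))
E
```

```text
book (array([416.5, 225.8, 238.9]), array([-3. ,  1.4,  3.3,  0.2])) (array([394.4, 214.6, 254.4]), array([ 0., -0., -0., -0.]))
slim (array([461.8,  59.9,  68.5]), array([-0.8,  0.3,  0.8, -0. ])) fat (array([479.4, -87.1,  68.1]), array([-1. ,  0.3,  0.9, -0.1]))
a (array([599.3,  25.8,  57.7]), array([-0.8,  0.3,  0.8, -0.1])) [605.3  24.8  38. ] [623.3  34.3  38. ]
b (array([604.9,   5.3,  38. ]), array([-0.8,  0.2,  0.8, -0.1])) [605.4   3.6  38. ] [604.3   6.8  38. ]
c (array([611.4, -19.2,  38.2]), array([-0.7,  0.2,  0.7, -0.1])) [612.  -20.7  38. ] [611.1 -17.8  38. ]
d (array([619.6, -47. ,  37.8]), array([-0.6,  0.2,  0.6, -0.1])) [619.9 -48.1  38. ] [618.9 -46.   38. ]
e (array([628.6, -79.5,  37.8]), array([-0.7,  0.2,  0.7, -0.1])) [629. -81.  38.] [627.7 -78.1  38. ]
[619.9  47.3  34. ]
[ 660.3 -101.5   34. ]
[ 600.9 -119.5   34. ]
[558.   34.5  34. ]
S [557.5  38.4  34. ]
S [ 600.9 -118.8   34. ]
S [622.3  57.4  34. ]
S [ 667.4 -106.1   34. ]
slim side foot [460.32051783  61.88434342   3.7       ]
```

Triangulation agrees with the known heights: slim top 68.5, mouth 38.2, dock yaw 15.5°. Next I need to know what obstructs the swing from the start pose.

```bash
python3 - <<'E'
from h import *
t=load('top')['pixels'];s=load('side')['pixels']
a=cv2.resize(t[240:420,0:200],None,fx=2,fy=2);b=cv2.resize(s[0:300,0:200],None,fx=2,fy=2)
o=np.zeros((600,800,3),np.uint8);o[:360,:400]=a;o[:,400:]=b
cv2.imwrite('pics/left.png',o[:,:,::-1])
E
```

```text
(no output)
```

View pics/left.png

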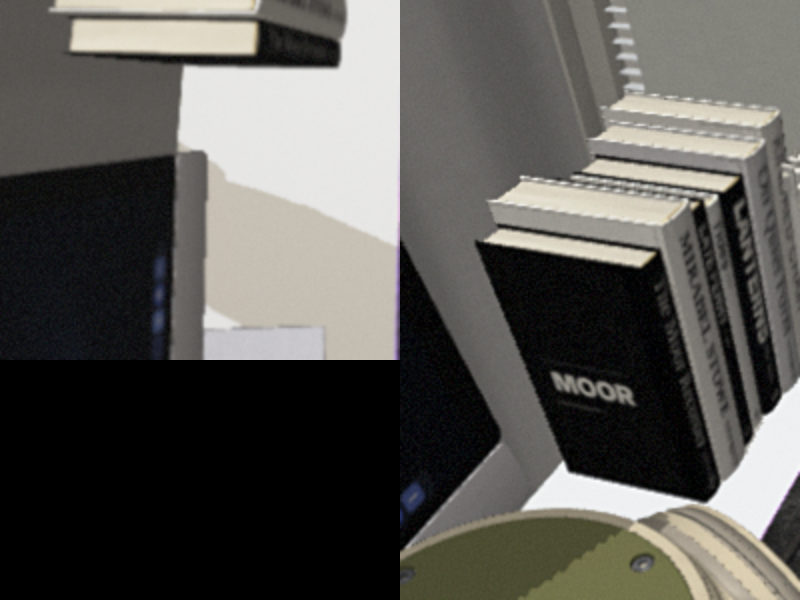

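```bash
python3 - <<'E'
from h import *
T=load('top');S=load('side')
from scipy.optimize import least_squares as ls
def tri(pt,ps):
    f=lambda X:np.r_[proj(T,X)[0]-pt,proj(S,X)[0]-ps]; o=ls(f,[400,200,40.]); return o.x.round(1),o.fun.round(1)
for s in(T,S): print('cam',(-np.array(s['R']).T@np.array(s['t']).ravel()).round())
print('screen low corner',tri((88,317),(50,218)), tri((102,316),(62,225)))
for z in(0,50,100,200): print(z,unproj(T,(102,316),z).round(),unproj(T,(102,418),z).round())
for z in(100,200,300,400): print(z,unproj(T,(0,328),z).round(),unproj(S,(0,120),z).round(), unproj(S,(0,270),z).round())
print('start tcp', proj(T,[209,562,209]),proj(S,[209,562,209]))
print('paper',unproj(T,(162,404),0))
E
```

```text
cam [363.  -6. 918.]
cam [-104. -172.  619.]
screen low corner (array([308.9, 330.1, 132. ]), array([-1.5,  0.8,  1.5,  0.1])) (array([309.5, 310.7, 120.8]), array([-2.2,  1.2,  2.3,  0.2]))
0 [304. 354.   0.] [102. 341.   0.]
50 [307. 335.  50.] [116. 322.  50.]
100 [310. 315. 100.] [130. 303. 100.]
200 [317. 276. 200.] [158. 265. 200.]
100 [286. 506. 100.] [588. 690. 100.] [214. 365. 100.]
200 [295. 444. 200.] [455. 524. 200.] [153. 262. 200.]
300 [305. 381. 300.] [322. 358. 300.] [ 92. 158. 300.]
400 [314. 318. 400.] [188. 192. 400.] [ 30.  55. 400.]
start tcp [[-80.3484418  382.18023932]] [[-142.22150358  195.20631848]]
paper [130.15085747 220.30870099   0.        ]
```

Emit:
play_rows --motion '[[[0,0,-4,0,0,0],[0,0,-9,0,0,0],[0,0,-14,0,0,0],[0,0,-19,0,0,0],[0,0,-24,0,0,0]]]' --jaw 0.55

```text
time: 0.6
tool_pos: [209.3, 561.8, 451.5]
tcp_rot: [-180.0, -0.0, 159.6]
ft_force: [0.5, 0.9, 0.1]
finger_gap: 46.8
grip_force: 0.0
```

```bash
python3 - <<'E'
from bench import sensors,r
print(sensors.sense()); print([a for a in dir(r) if a[0]!='_'])
E
```

```text
{'time': 0.6, 'joint_pos': array([ 6.46637559e+01,  9.82569019e+00,  5.75640761e+01,  1.53422708e-03,
        1.12645278e+02, -4.89365459e+00]), 'qd': array([-8.39769176e-02,  2.00711576e+01, -7.52592499e+01, -4.90542804e-02,
        5.49278192e+01, -1.37306453e-01]), 'joint_efforts': array([ 3.04989042e-01, -6.11169076e+01, -4.23412979e+01, -5.03814481e-04,
       -1.56784661e+00, -5.66860717e-05]), 'tool_pos': array([209.31880055, 561.76144008, 451.48068377]), 'tcp_rot': array([-1.79965204e+02, -4.40066184e-03,  1.59557999e+02]), 'ft_force': array([0.47131228, 0.92567603, 0.12294316]), 'wrist_torque': array([ 0.02604286, -0.02896046, -0.01000747]), 'grip_force': 0.0, 'finger_gap': 46.843293639897844}
['PlanningError', 'pinch_z']
```

Emit:
play_rows --motion '[[[0,0,-4,0,0,0],[-3,-2.8,-7,0,0,4],[-6.4,-5.9,-8,0,0,9],[-9.7,-9,-8,0,0,14],[-13,-12,-8,0,0,19]]]'

```text
time: 1.1
tool_pos: [289.9, 403.0, 530.1]
tcp_rot: [180.0, 0.0, 140.4]
ft_force: [1.5, 0.4, 0.9]
finger_gap: 46.8
grip_force: 0.0
```

```bash
cat >> h.py <<'E'
from scipy.spatial.transform import Rotation as Ro
def goto(xyz,yaw=105.5):
    from bench import sensors
    s=sensors.sense(); R=Ro.from_euler('xyz',s['tcp_rot'],degrees=True); G=Ro.from_euler('xyz',[180,0,yaw],degrees=True)
    d=np.array(xyz)-s['tool_pos']
    print('t',s['time'],'pos',s['tool_pos'].round(2),'rot',s['tcp_rot'].round(2),'f',s['ft_force'].round(2),'gap',round(s['finger_gap'],2),'grip',round(s['grip_force'],1))
    print('shift cm',(R.inv().apply(d)/10).round(3),'turn',(R.inv()*G).as_rotvec(degrees=True).round(2))
E
python3 -c "
from h import *
goto([462,60,510])"
```

```text
t 1.1 pos [289.91 403.01 530.1 ] rot [1.7997e+02 1.0000e-02 1.4039e+02] f [1.47 0.37 0.92] gap 46.81 grip 0.0
shift cm [-35.127 -15.453   2.005] turn [ 3.000e-02 -0.000e+00  3.489e+01]
```

Emit:
play_rows --motion '[[[-4.4,-1.9,0,0,0,5],[-8.8,-3.9,0,0,0,10],[-13.2,-5.8,0,0,0,15],[-17.6,-7.7,1,0,0,20],[-22,-9.7,2,0,0,25]]]'

```text
time: 1.6
tool_pos: [398.2, 187.9, 509.6]
tcp_rot: [180.0, 0.0, 115.4]
ft_force: [-0.1, 0.7, -0.4]
finger_gap: 47.0
grip_force: 0.0
```

```bash
python3 -c "
from h import *
goto([462,60,150])"
```

```text
t 1.6 pos [398.17 187.95 509.58] rot [179.98   0.   115.37] f [-0.05  0.69 -0.43] gap 46.98 grip 0.0
shift cm [-14.295   0.271  35.958] turn [ 0.02 -0.    9.87]
```

Emit:
play_rows --motion '[[[-4.7,0.1,0,0,0,3],[-9.4,0.2,0,0,0,6.5],[-13.3,0.3,2,0,0,9.9],[-14.3,0.3,6.8,0,0,9.9],[-14.3,0.3,11.6,0,0,9.9]]]'

```text
time: 2.1
tool_pos: [463.0, 59.9, 392.4]
tcp_rot: [179.9, 0.0, 105.5]
ft_force: [-0.7, 0.3, -0.5]
finger_gap: 47.0
grip_force: 0.0
```

Emit:
play_rows --motion '[[[0,0,4.8,0,0,0],[0,0,9.6,0,0,0],[0,0,14.4,0,0,0],[0,0,19.2,0,0,0],[0,0,23,0,0,0]]]'

```text
time: 2.6
tool_pos: [460.5, 61.9, 160.4]
tcp_rot: [-179.8, -0.0, 105.7]
ft_force: [-0.1, -0.9, 0.9]
finger_gap: 47.0
grip_force: 0.0
```

Emit:
play_rows --motion '[[[0,0,0,0,0,0],[0,0,0,0,0,0]]]'

```text
time: 2.8
tool_pos: [461.7, 62.0, 164.3]
tcp_rot: [-179.9, -0.0, 105.7]
ft_force: [2.0, -0.2, 1.3]
finger_gap: 47.1
grip_force: 0.0
```

```bash
python3 - <<'E'
from h import *
from bench import optics
goto([461.8,60,36.5])
a=[]
for n in('top','side'):
    s=optics.snapshot(n);pickle.dump(s,open(n+'1.pkl','wb'))
    u,v=proj(s,[462,60,70])[0].astype(int);a.append(cv2.resize(s['pixels'][v-75:v+75,u-50:u+50],(400,600)))
cv2.imwrite('pics/ap.png',np.hstack(a)[:,:,::-1])
E
```

```text
t 2.8 pos [461.74  61.96 164.28] rot [-1.7992e+02 -2.0000e-02  1.0566e+02] f [ 2.03 -0.16  1.33] gap 47.15 grip 0.0
shift cm [-0.195 -0.03  12.778] turn [-0.08 -0.02  0.16]
```

View pics/ap.png

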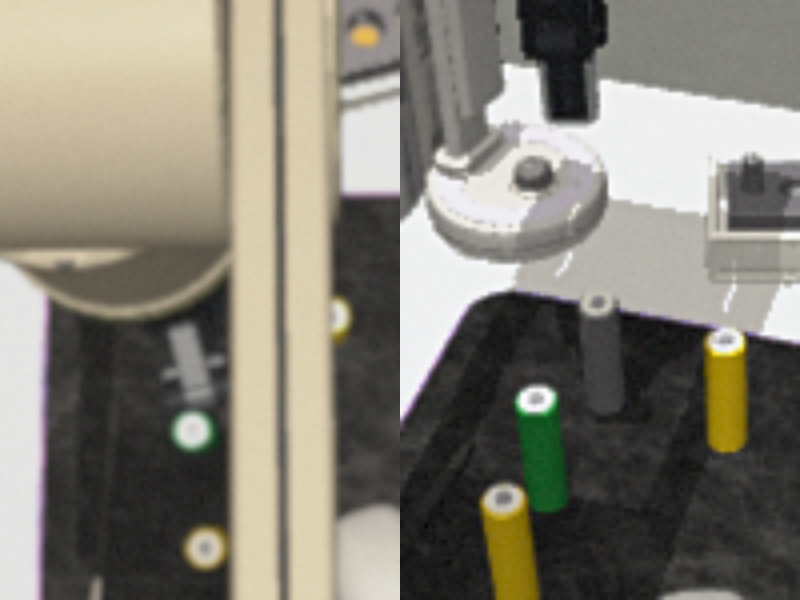

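```bash
python3 - <<'E'
from h import *
S=load('side1')
u,v=proj(S,[462,60,70])[0].astype(int)
print('tip seen',u-50+172/4,v-75+118/4,'tcp proj',proj(S,[461.7,62,164.3]))
print('cell top seen',u-50+200/4,v-75+300/4,'proj',proj(S,[[461.8,60,68.7],[460.5,62,69.2]]))
E
```

```text
tip seen 237.0 169.5 tcp proj [[239.5935844  173.20221763]]
cell top seen 244.0 215.0 proj [[244.15117903 215.77694205]
 [242.85109776 215.83995669]]
```

Emit:
play_rows --motion '[[[-0.28,-0.03,3,0,0,0],[-0.28,-0.03,6,0,0,0],[-0.28,-0.03,9,0,0,0],[-0.28,-0.03,11.5,0,0,0],[-0.28,-0.03,12.8,0,0,0]]]'

```text
time: 3.4
tool_pos: [463.6, 59.2, 36.3]
tcp_rot: [179.9, 0.0, 105.7]
ft_force: [-0.8, 0.5, -0.3]
finger_gap: 47.0
grip_force: 0.0
```

Emit:
play_rows --motion '[[[0,0,0,0,0,0],[0,0,0,0,0,0],[0,0,0,0,0,0]]]'

```text
time: 3.7
tool_pos: [464.5, 59.3, 38.1]
tcp_rot: [179.8, 0.0, 105.7]
ft_force: [-0.0, 0.3, 0.6]
finger_gap: 47.0
grip_force: 0.0
```

```bash
python3 - <<'E'
from h import *
from bench import optics
goto([462,59.2,36])
a=[]
for n in('top','side'):
    s=optics.snapshot(n);pickle.dump(s,open(n+'2.pkl','wb'))
    u,v=proj(s,[462,60,50])[0].astype(int);a.append(cv2.resize(s['pixels'][v-60:v+60,u-40:u+40],(400,600)))
cv2.imwrite('pics/gr.png',np.hstack(a)[:,:,::-1])
E
```

```text
t 3.7 pos [464.47  59.29  38.1 ] rot [1.7980e+02 5.0000e-02 1.0566e+02] f [-0.02  0.32  0.58] gap 47.01 grip 0.0
shift cm [ 0.058 -0.241  0.209] turn [0.2  0.05 0.16]
```

View pics/gr.png

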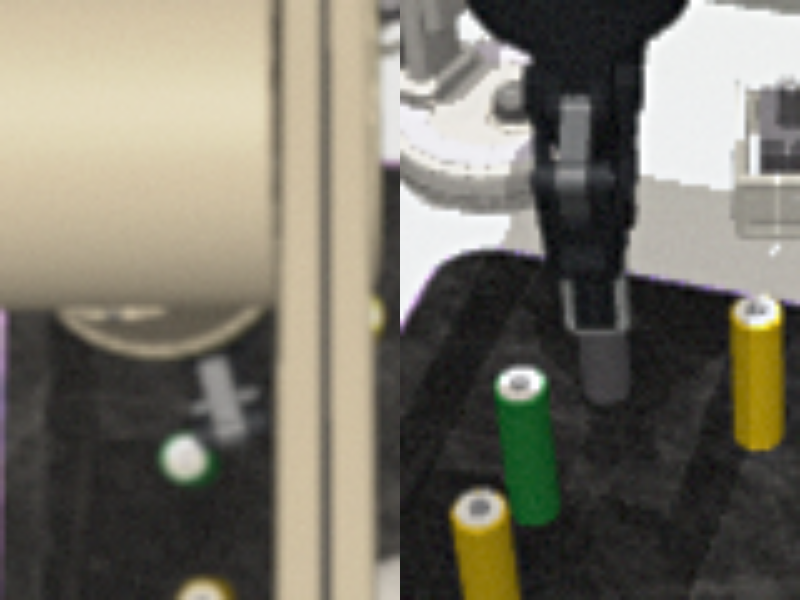

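Emit:
play_rows --motion '[[[-0.15,-0.24,0.2,-0.2,0,0],[-0.15,-0.24,0.2,-0.2,0,0],[-0.15,-0.24,0.2,-0.2,0,0]]]'

```text
time: 4.1
tool_pos: [460.5, 57.0, 33.9]
tcp_rot: [179.8, -0.0, 105.6]
ft_force: [-0.2, 0.8, -0.3]
finger_gap: 47.2
grip_force: 0.0
```

Emit:
play_rows --motion '[[[0,0,0,0,0,0],[0,0,0,0,0,0],[0,0,0,0,0,0],[0,0,0,0,0,0],[0,0,0,0,0,0]]]' --jaw 0 --squeeze 40

```text
time: 4.6
tool_pos: [460.9, 57.1, 34.0]
tcp_rot: [179.8, 0.0, 105.7]
ft_force: [0.6, 0.7, 1.6]
finger_gap: 16.2
grip_force: 38.9
```

Emit:
play_rows --motion '[[[0,0,0,0,0,0],[0,0,0,0,0,0],[0,0,0,0,0,0]]]'

```text
time: 4.9
tool_pos: [460.8, 57.1, 34.0]
tcp_rot: [179.8, 0.0, 105.7]
ft_force: [0.3, -0.4, 0.9]
finger_gap: 16.7
grip_force: 38.9
```

Emit:
play_rows --motion '[[[0,0,-1.5,0,0,0],[0,0,-4,0,0,0],[0,0,-7,0,0,0],[0,0,-8,0,0,0],[0,0,-8,0,0,0]]]'

```text
time: 5.4
tool_pos: [461.7, 57.0, 115.3]
tcp_rot: [179.6, 0.0, 105.7]
ft_force: [0.2, -1.0, -0.8]
finger_gap: 16.6
grip_force: 39.0
```

Emit:
play_rows --motion '[[[0,0,0,0,0,0],[0,0,0,0,0,0]]]'

```text
time: 5.6
tool_pos: [459.1, 57.0, 112.0]
tcp_rot: [180.0, -0.0, 105.7]
ft_force: [0.1, -0.1, -0.2]
finger_gap: 16.5
grip_force: 39.0
```

```bash
python3 -c "
from h import *
goto([611.5,-20.7,110])"
```

```text
t 5.6 pos [459.11  57.03 111.97] rot [ 1.7997e+02 -5.0000e-02  1.0566e+02] f [ 0.12 -0.07 -0.22] gap 16.47 grip 39.0
shift cm [-11.598  12.575   0.195] turn [ 0.03 -0.05  0.16]
```

Emit:
play_rows --motion '[[[-1.6,1.8,0,0,0,0],[-4.6,5,0,0,0,0],[-7.8,8.4,0,0,0,0],[-10.6,11.5,0,0,0,0],[-11.6,12.6,0,0,0,0]]]'

```text
time: 6.1
tool_pos: [614.7, -22.6, 112.0]
tcp_rot: [179.9, -0.0, 105.6]
ft_force: [-1.0, -0.6, -0.2]
finger_gap: 16.3
grip_force: 39.1
```

Emit:
play_rows --motion '[[[0,0,1.5,0,0,0],[0,0,3,0,0,0],[0,0,3,0,0,0],[0,0,3,0,0,0],[0,0,3,0,0,0]]]'

```text
time: 6.6
tool_pos: [612.8, -20.1, 84.7]
tcp_rot: [179.8, 0.0, 105.7]
ft_force: [0.3, -1.0, -0.7]
finger_gap: 16.5
grip_force: 39.1
```

```bash
python3 - <<'E'
from h import *
from bench import optics
goto([611.5,-20.7,76])
a=[]
for n in('top','side'):
    s=optics.snapshot(n);pickle.dump(s,open(n+'3.pkl','wb'))
    u,v=proj(s,[611,-20,45])[0].astype(int);print(u,v);a.append(cv2.resize(s['pixels'][v-60:v+60,u-40:u+40],(400,600),interpolation=cv2.INTER_CUBIC))
cv2.imwrite('pics/dk.png',np.hstack(a)[:,:,::-1])
E
```

```text
t 6.6 pos [612.8  -20.12  84.7 ] rot [1.7978e+02 1.0000e-02 1.0570e+02] f [ 0.26 -1.02 -0.71] gap 16.5 grip 39.1
shift cm [-0.02  -0.144  0.87 ] turn [0.22 0.01 0.2 ]
281 169
305 184
```

View pics/dk.png

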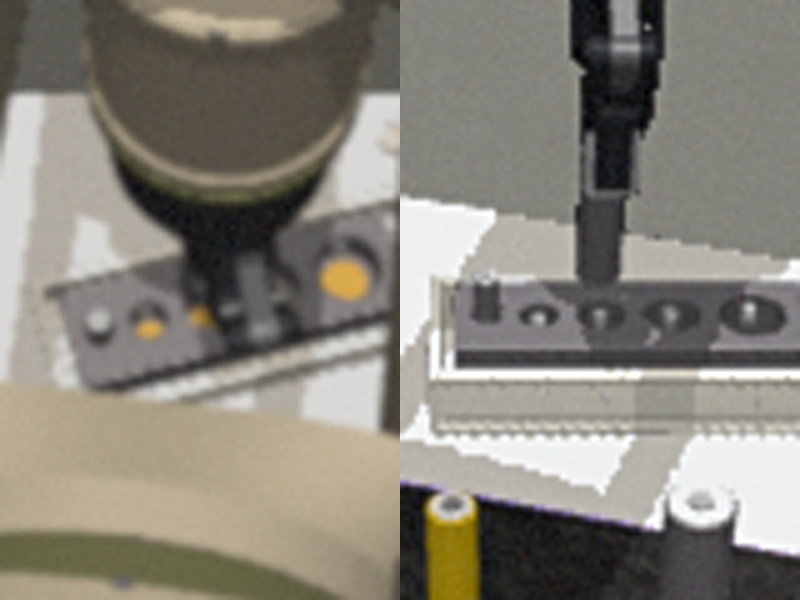

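```bash
python3 - <<'E'
from h import *
S=load('side3')
f=lambda c:(305-40+(c[0]-400)/5-.4,184-60+c[1]/5-.4)
b=unproj(S,f((599,269)),54.4);w=unproj(S,f((602,314)),38)
print(b,w,w-b)
R=Ro.from_euler('xyz',[180,0,105.7],degrees=True);d=w-b;print('tool',R.inv().apply(d))
# crisper: gray column profile of cell & well
g=cv2.cvtColor(S['pixels'],cv2.COLOR_RGB2GRAY)
for v in (172,174,176,178,180,184,186,188,190):print(v,g[v,294:318])
E
```

```text
[620.11593639 -14.29741249  54.4       ] [611.84720957 -18.04391253  38.        ] [ -8.26872682  -3.74650004 -16.4       ]
tool [-1.3692035  -8.97403965 16.4       ]
172 [179 178 178 178 183 183  93  52  57  61  66  65  62  60  59 122 183 180
 181 178 180 179 180 178]
174 [179 179 181 180 182 184  91  57  62  64  66  70  60  56  63 153 186 178
 181 177 179 178 177 178]
176 [179 179 177 179 181 182  94  52  57  65  65  66  63  54  70 146 185 180
 179 181 178 178 178 176]
178 [182 182 182 183 188 182  80  60  62  67  66  66  60  54  66 156 185 184
 180 184 183 184 181 184]
180 [111 114 114 118 118 121 110  79  69  73  63  66  64  75  95 120 116 118
 113 113 115 119 117 114]
184 [125 130 128 128  96  90  85  81  71  73  67  67  70  78  81  89  88  86
  87  89  79  74  65  62]
186 [ 62  54  84 130 131 131  90  53  54  89 141 141  86  65  62  62  80  87
  83  69  57  57  62  87]
188 [ 81  74 119 128 130 132 119  69  62  74 110 110  77  61  61  71  84  85
  88  87  85  66  61  73]
190 [129 125 127 130 128 125 132  95  86  87  90  87  84  84  87  87  84  83
  86  83  88 132 131  88]
```

```bash
python3 - <<'E'
from h import *
S=load('side3');S2=load('side2')
a=np.array([.963,.27])
def tip(s,p,h): # near finger tip edge, inner/outer faces
    for o in (h,h+6,h+12): print('  tip',o,proj(s,np.r_[p[:2]-a*o,p[2]])[0].round(1))
print('now: seen tip v~',184-60+195/5-.4,'(605/..)->u',305-40+208/5-.4);tip(S,np.array([612.8,-20.1,84.7]),9)
u,v=proj(S2,[462,60,50])[0].astype(int)
print('grasp: seen tip v',v-60+332/5-.4,'u',u-40+197/5-.4);tip(S2,np.array([464.5,59.3,38.1+5]),23)
vd=np.array([.96,.2])
print('base low edge pred',[proj(S,np.r_[np.array([612.8,-20.1])-vd*8,z])[0].round(1) for z in (54.4,50,47)],'seen 180.5')
g=cv2.cvtColor(S['pixels'],cv2.COLOR_RGB2GRAY);print(g[150:190,300:310])
E
```

```text
now: seen tip v~ 162.6 (605/..)->u 306.20000000000005
  tip 9 [307.  170.6]
  tip 15 [307.1 172.4]
  tip 21 [307.2 174.3]
grasp: seen tip v 229.0 u 243.0
  tip 23 [245.1 233.9]
  tip 29 [244.9 236.2]
  tip 35 [244.6 238.6]
base low edge pred [array([306.2, 182.3]), array([306.2, 184.1]), array([306.1, 185.2])] seen 180.5
[[134  48  65  70  25  16  22  21  23  23]
 [131  50 103 108  39  21  22  30  27  23]
 [129  55 104 108  36  24  27  25  30  23]
 [137  94 106 109  26  20  29  28  32  26]
 [134  87 108 108  40  21  18  26  19  22]
 [131  69 102 109  33  23  25  31  26  24]
 [132  69 104  89  29  14  33  28  29  25]
 [136  80 104  84  30  18  29  27  20  19]
 [133  76 106  89  29  24  23  37  20  28]
 [129  75 105  86  29  22  21  28  28  20]
 [133  77 105  97  32  18  26  31  22  22]
 [137  84 111  99  39  36  36  30  33  31]
 [132  64 105 115  88  88  91  87  90  85]
 [136  58  67  93  83  89  86  87  81  60]
 [129  60  54  65  65  61  66  58  63  51]
 [ 52  47  64  64  59  67  64  63  54  48]
 [ 41  51  56  66  62  67  67  65  53  50]
 [ 41  53  61  64  61  66  63  63  52  49]
 [ 
[... 243 characters left out ...]
60  63 150]
 [ 91  57  62  64  66  70  60  56  63 153]
 [ 90  59  61  61  63  64  62  51  60 151]
 [ 94  52  57  65  65  66  63  54  70 146]
 [ 89  58  66  62  64  68  60  57  61 149]
 [ 80  60  62  67  66  66  60  54  66 156]
 [124  66  60  61  60  63  60  59  97 184]
 [110  79  69  73  63  66  64  75  95 120]
 [ 87  87  69  79  76  74  79  85  86  81]
 [ 87  82  88  87  90  86  86  88  85  90]
 [ 83  88  85  89  93  85  86  91  86 103]
 [ 85  81  71  73  67  67  70  78  81  89]
 [ 87  61  60  65  81  82  67  59  60  71]
 [ 90  53  54  89 141 141  86  65  62  62]
 [ 84  54  60  80 125 128  82  56  56  58]
 [119  69  62  74 110 110  77  61  61  71]
 [130 110  72  74  96  99  69  68  73  86]]
```

```bash
python3 - <<'E'
from h import *
S=load('side3')
vd=np.array([.96,.2])
p=proj(S,np.r_[np.array([612.8,-20.1])-vd*8,54.4])[0]
off=p-[304.3,181.4]
w=unproj(S,np.array([304.85,186.8])+off,38);print(off,w)
for dv in(-.6,.6): print(unproj(S,np.array([304.85,186.8+dv])+off,38))
# fit check: proj mouth circle extents at w
for X in (w,): 
    t=np.linspace(0,6.28,60);c=proj(S,np.c_[X[0]+9.85*np.cos(t),X[1]+9.85*np.sin(t),0*t+38])-off;print(c.min(0),c.max(0))
E
```

```text
[1.92039093 0.9401662 ] [608.52102857 -22.57530352  38.        ]
[610.4401451  -22.12015143  38.        ]
[606.60800047 -23.0290164   38.        ]
[300.04542771 183.82425442] [309.65316394 189.82719591]
```

Emit:
play_rows --motion '[[[-0.14,-0.38,0.4,0,0,0],[-0.14,-0.38,0.8,0,0,0],[-0.14,-0.38,1.2,0,0,0],[-0.14,-0.38,1.2,0,0,0],[-0.14,-0.38,1.2,0,0,0]]]'

```text
time: 7.2
tool_pos: [609.7, -23.0, 72.0]
tcp_rot: [179.8, -0.0, 105.7]
ft_force: [1.2, 0.3, 0.7]
finger_gap: 16.6
grip_force: 39.1
```

Emit:
play_rows --motion '[[[0,0,0,0,0,0],[0,0,0,0,0,0],[0,0,0,0,0,0]]]'

```text
time: 7.5
tool_pos: [610.1, -23.0, 72.5]
tcp_rot: [179.8, 0.0, 105.7]
ft_force: [-0.6, -0.0, 0.2]
finger_gap: 16.6
grip_force: 39.1
```

```bash
cat > snap.py <<'E'
from h import *
from bench import optics
import sys
goto([609.5,-22.5,70])
s=optics.snapshot('side');pickle.dump(s,open(sys.argv[1]+'.pkl','wb'))
g=cv2.cvtColor(s['pixels'],cv2.COLOR_RGB2GRAY);print(g[176:194,296:314])
E
python3 snap.py s4
```

```text
t 7.5 pos [610.08 -23.    72.52] rot [1.7978e+02 1.0000e-02 1.0566e+02] f [-0.64 -0.    0.24] gap 16.6 grip 39.1
shift cm [ 0.064 -0.043  0.252] turn [0.22 0.01 0.16]
[[177 179 181 181 185  89  55  60  64  66  64  63  57  62 152 186 182 180]
 [181 180 180 181 186  70  48  61  65  65  66  63  61  64 148 185 179 178]
 [181 183 183 189 188  73  47  59  67  65  66  63  49  66 154 184 187 181]
 [182 181 184 185 188  72  53  61  66  68  64  63  56  65 146 185 187 182]
 [114 119 114 121 121  57  56  59  63  63  66  65  56  61 114 119 118 117]
 [ 79  82  81  84  88  54  58  61  66  61  62  62  59  58  86  84  83  81]
 [ 81  83  84  90  90  57  58  64  67  65  64  62  58  60  87  88  87  84]
 [ 83  84  84  87  85  58  56  62  65  65  68  62  55  60  98  88  83  88]
 [ 93  88  83  82  86  60  60  65  62  65  61  63  62  55  86  85  87  87]
 [115  97  88  84  78  65  64  58  65  65  66  62  61  59  89  91  82  88]
 [ 85 130 128  98  68  57  54  60  64  71  62  58  61  67  88  89  86  71]
 [ 86 130 134 128  83  54  59  70  95  98  63  54  56  57  83  88  87  77]
 [122 129 131 134 120  68  62  75 111 111  77  63  57  66  85  85  88  87]
 [127 129 125 132 133 120  91  88  97  97  67  67  74  88  88  89  87  87]
 [129 128 130 128 126 135 122  90  86  87  88  83  83  88  84  86  84  82]
 [129 125 130 128 129 126  92  82  81  90  81  85  88  89  86  85  87  86]
 [132 136 131 130 131 129  96  86  88  85  89  89  86  90  88  89  90  87]
 [137 136 140 137 138 140 140  96  92  92  92  95  94  90  88  91  95  91]]
```

Emit:
play_rows --motion '[[[0.04,-0.15,0.1,0,0,0],[0.04,-0.15,0.25,0,0,0],[0.04,-0.15,0.4,0,0,0],[0.04,-0.15,0.5,0,0,0],[0.04,-0.15,0.5,0,0,0]]]'

```text
time: 8.05
tool_pos: [608.5, -23.0, 67.2]
tcp_rot: [179.8, -0.0, 105.7]
ft_force: [0.5, -0.7, 0.5]
finger_gap: 16.6
grip_force: 39.2
```

Emit:
play_rows --motion '[[[0,0,0,0,0,0],[0,0,0,0,0,0],[0,0,0,0,0,0]]]'

```text
time: 8.35
tool_pos: [608.4, -23.0, 67.4]
tcp_rot: [179.8, 0.0, 105.7]
ft_force: [1.0, 0.1, 0.1]
finger_gap: 16.2
grip_force: 39.1
```

Emit:
play_rows --motion '[[[0,0,0.05,0,0,0],[0,0,0.1,0,0,0],[0,0,0.15,0,0,0],[0,0,0.15,0,0,0],[0,0,0.15,0,0,0]]]'

```text
time: 8.85
tool_pos: [608.7, -23.0, 66.0]
tcp_rot: [179.8, 0.0, 105.7]
ft_force: [0.7, 1.0, 2.0]
finger_gap: 16.3
grip_force: 39.3
```

Emit:
play_rows --motion '[[[0,0,0,0,0,0],[0,0,0,0,0,0]]]'

```text
time: 9.05
tool_pos: [608.6, -23.0, 66.0]
tcp_rot: [179.8, 0.0, 105.7]
ft_force: [1.8, 1.1, 1.5]
finger_gap: 16.3
grip_force: 39.3
```

Emit:
play_rows --motion '[[[0,0,0.05,0,0,0],[0,0,0.1,0,0,0],[0,0,0.1,0,0,0],[0,0,0.1,0,0,0]]]'

```text
time: 9.45
tool_pos: [608.6, -23.0, 65.0]
tcp_rot: [179.8, 0.0, 105.7]
ft_force: [1.8, 0.7, 2.5]
finger_gap: 16.4
grip_force: 39.5
```

Emit:
play_rows --motion '[[[0,0,0,0,0,0],[0,0,0,0,0,0]]]'

```text
time: 9.65
tool_pos: [608.6, -23.0, 65.0]
tcp_rot: [179.8, 0.0, 105.7]
ft_force: [2.6, 0.3, 2.1]
finger_gap: 16.6
grip_force: 39.6
```

```bash
python3 snap.py s5
```

```text
t 9.65 pos [608.61 -22.98  65.02] rot [1.7977e+02 1.0000e-02 1.0566e+02] f [2.62 0.34 2.08] gap 16.56 grip 39.6
shift cm [ 0.023  0.101 -0.498] turn [0.23 0.01 0.16]
[[180 178 181 183 187  66  49  55  64  65  65  62  53  61 149 186 180 181]
 [178 179 178 183 187  69  53  63  64  69  66  64  51  63 155 179 179 180]
 [183 180 182 188 188  65  50  59  66  64  64  63  57  71 184 187 186 179]
 [182 184 186 187 190  72  48  63  63  63  63  68  53  76 191 191 184 186]
 [168 165 165 170 165  68  59  61  69  63  64  62  54  70 171 169 166 168]
 [ 83  92  91  91  85  51  57  63  60  62  64  62  58  54  97  89  90  86]
 [ 76  80  83  79  74  56  55  60  67  64  65  63  57  52  81  80  81  85]
 [ 84  86  85  83  77  61  55  63  66  65  62  62  61  62  86  86  90  84]
 [ 86  82  86  89  75  63  58  65  68  60  65  63  61  63  87  87  86  89]
 [ 89  96  87  80  71  59  57  62  63  65  62  63  57  61  87  88  83  83]
 [ 99 127  97  95  67  59  57  64  67  67  68  64  63  55  80  89  87  69]
 [ 85 130 129 129  71  54  52  60  67  66  66  59  59  52  81  87  88  75]
 [106 133 130 128  97  65  57  56  67  62  67  60  59  60  87  86  88  81]
 [131 131 127 131 128 113  83  74  66  65  63  66  71  84  89  85  88  83]
 [130 127 130 126 133 130 131 109  82  77  81  83  88  88  87  85  88  89]
 [131 126 126 126 127 131 125  94  87  88  88  87  84  86  85  86  88  84]
 [133 135 129 134 134 135  94  82  84  87  93  91  90  89  88  86  85  87]
 [142 143 143 146 146 142  94  93  94 100  93  97  98  97  99  99  96  98]]
```

Emit:
play_rows --motion '[[[0,0.05,0,0,0,0],[0,0.1,0,0,0,0],[0,0.1,0,0,0,0],[0,0.1,0,0,0,0]]]'

```text
time: 10.1
tool_pos: [609.1, -22.7, 64.4]
tcp_rot: [179.8, -0.0, 105.7]
ft_force: [2.7, 0.7, -1.0]
finger_gap: 16.5
grip_force: 39.3
```

Emit:
play_rows --motion '[[[0,0,0.05,0,0,0],[0,0,0.1,0,0,0],[0,0,0.1,0,0,0],[0,0,0.1,0,0,0]]]'

```text
time: 10.5
tool_pos: [609.2, -22.7, 63.6]
tcp_rot: [179.8, -0.0, 105.7]
ft_force: [2.2, 0.8, 0.8]
finger_gap: 16.7
grip_force: 39.3
```

Emit:
play_rows --motion '[[[0,0.05,0.07,0,0,0],[0,0.05,0.14,0,0,0],[0,0.05,0.2,0,0,0],[0,0.05,0.25,0,0,0]]]'

```text
time: 10.9
tool_pos: [609.5, -22.6, 61.0]
tcp_rot: [179.8, -0.0, 105.7]
ft_force: [0.8, -0.3, 0.4]
finger_gap: 16.5
grip_force: 39.2
```

Emit:
play_rows --motion '[[[0,0,0.07,0,0,0],[0,0,0.14,0,0,0],[0,0,0.2,0,0,0],[0,0,0.25,0,0,0]]]'

```text
time: 11.3
tool_pos: [609.7, -22.6, 58.7]
tcp_rot: [179.8, -0.0, 105.7]
ft_force: [0.8, 0.3, 0.1]
finger_gap: 16.4
grip_force: 39.2
```

Emit:
play_rows --motion '[[[0,0,0.05,0,0,0],[0,0,0.1,0,0,0],[0,0,0.15,0,0,0],[0,0,0.2,0,0,0]]]'

```text
time: 11.7
tool_pos: [609.9, -22.6, 57.0]
tcp_rot: [179.8, 0.0, 105.7]
ft_force: [-0.7, -0.2, 2.8]
finger_gap: 16.5
grip_force: 39.4
```

Emit:
play_rows --motion '[[[0,0,0.05,0,0,0],[0,0,0.1,0,0,0],[0,0,0.15,0,0,0],[0,0,0.2,0,0,0]]]'

```text
time: 12.1
tool_pos: [610.1, -22.7, 55.2]
tcp_rot: [179.8, 0.0, 105.7]
ft_force: [-1.6, -0.4, 5.5]
finger_gap: 16.3
grip_force: 39.5
```

Emit:
play_rows --motion '[[[0,-0.02,0.05,0,0,0],[0,-0.02,0.1,0,0,0],[0,-0.02,0.15,0,0,0],[0,-0.02,0.2,0,0,0]]]'

```text
time: 12.5
tool_pos: [610.1, -22.7, 53.3]
tcp_rot: [179.7, 0.0, 105.7]
ft_force: [-1.6, -0.9, 5.5]
finger_gap: 16.4
grip_force: 39.6
```

Emit:
play_rows --motion '[[[0,0,0.05,0,0,0],[0,0,0.1,0,0,0],[0,0,0.15,0,0,0],[0,0,0.2,0,0,0]]]'

```text
time: 12.9
tool_pos: [610.1, -22.7, 51.3]
tcp_rot: [179.7, 0.0, 105.7]
ft_force: [-0.8, -0.1, 5.4]
finger_gap: 16.6
grip_force: 39.5
```

Emit:
play_rows --motion '[[[0,0,0.05,0,0,0],[0,0,0.1,0,0,0],[0,0,0.15,0,0,0],[0,0,0.2,0,0,0]]]'

```text
time: 13.3
tool_pos: [610.2, -22.6, 49.3]
tcp_rot: [179.7, 0.0, 105.7]
ft_force: [-0.7, 0.2, 5.2]
finger_gap: 16.1
grip_force: 39.6
```

Emit:
play_rows --motion '[[[0,0,0.05,0,0,0],[0,0,0.1,0,0,0],[0,0,0.15,0,0,0],[0,0,0.2,0,0,0]]]'

```text
time: 13.7
tool_pos: [610.3, -22.6, 47.2]
tcp_rot: [179.7, 0.0, 105.7]
ft_force: [-0.0, 0.6, 4.2]
finger_gap: 16.5
grip_force: 39.5
```

Emit:
play_rows --motion '[[[0,0,0.05,0,0,0],[0,0,0.1,0,0,0],[0,0,0.15,0,0,0],[0,0,0.2,0,0,0]]]'

```text
time: 14.1
tool_pos: [610.4, -22.6, 45.3]
tcp_rot: [179.7, 0.0, 105.7]
ft_force: [0.6, 0.3, 6.0]
finger_gap: 17.0
grip_force: 39.6
```

Emit:
play_rows --motion '[[[0,0,0.05,0,0,0],[0,0,0.1,0,0,0],[0,0,0.1,0,0,0]]]'

```text
time: 14.4
tool_pos: [610.4, -22.6, 44.3]
tcp_rot: [179.7, 0.0, 105.7]
ft_force: [0.2, 0.9, 4.6]
finger_gap: 16.5
grip_force: 39.6
```

Emit:
play_rows --motion '[[[0,0,0.05,0,0,0],[0,0,0.1,0,0,0],[0,0,0.1,0,0,0]]]'

```text
time: 14.7
tool_pos: [610.4, -22.6, 43.2]
tcp_rot: [179.7, 0.0, 105.7]
ft_force: [1.0, -0.2, 4.8]
finger_gap: 16.8
grip_force: 39.6
```

Emit:
play_rows --motion '[[[0,0,0.05,0,0,0],[0,0,0.1,0,0,0],[0,0,0.1,0,0,0]]]'

```text
time: 15.0
tool_pos: [610.4, -22.6, 42.3]
tcp_rot: [179.7, 0.0, 105.7]
ft_force: [1.6, 0.6, 4.8]
finger_gap: 16.3
grip_force: 39.6
```

Emit:
play_rows --motion '[[[0,0,0.05,0,0,0],[0,0,0.1,0,0,0],[0,0,0.1,0,0,0]]]'

```text
time: 15.3
tool_pos: [610.5, -22.6, 41.6]
tcp_rot: [179.7, 0.0, 105.7]
ft_force: [0.5, 1.1, 7.1]
finger_gap: 16.4
grip_force: 39.8
```

Force is starting to rise, so the floor is near.

Emit:
play_rows --motion '[[[0,0,0.05,0,0,0],[0,0,0.1,0,0,0],[0,0,0.1,0,0,0],[0,0,0.1,0,0,0]]]'

```text
time: 15.7
tool_pos: [610.6, -22.7, 41.0]
tcp_rot: [179.7, 0.0, 105.7]
ft_force: [-1.0, 0.4, 10.3]
finger_gap: 16.3
grip_force: 40.0
```

```bash
python3 -c "
from h import *
goto([610,-22,41])"
```

```text
t 15.7 pos [610.6  -22.66  41.03] rot [1.7970e+02 4.0000e-02 1.0566e+02] f [-0.95  0.35 10.25] gap 16.32 grip 40.0
shift cm [ 0.079 -0.04   0.003] turn [0.3  0.04 0.16]
```

Emit:
play_rows --motion '[[[0,0,0.05,0,0,0],[0,0,0.07,0,0,0],[0,0,0.07,0,0,0],[0,0,0.07,0,0,0]]]'

```text
time: 16.1
tool_pos: [610.7, -22.7, 40.6]
tcp_rot: [179.7, 0.0, 105.7]
ft_force: [-1.0, 0.3, 11.1]
finger_gap: 16.5
grip_force: 40.1
```

Emit:
play_rows --motion '[[[0,0,0,0,0,0],[0,0,0,0,0,0],[0,0,0,0,0,0],[0,0,0,0,0,0],[0,0,0,0,0,0]]]' --jaw 0.5

```text
time: 16.6
tool_pos: [609.3, -22.6, 38.6]
tcp_rot: [179.8, -0.0, 105.7]
ft_force: [-0.3, -0.0, 0.4]
finger_gap: 42.6
grip_force: 0.0
```

Emit:
play_rows --motion '[[[0,0,-1,0,0,0],[0,0,-3,0,0,0],[0,0,-6,0,0,0],[0,0,-10,0,0,0],[0,0,-14,0,0,0]]]'

```text
time: 17.1
tool_pos: [608.8, -22.7, 180.9]
tcp_rot: [179.8, -0.0, 105.7]
ft_force: [1.2, -0.2, 0.9]
finger_gap: 42.9
grip_force: 0.0
```

Emit:
play_rows --motion '[[[0,0,-2,0,0,0],[0,0,-2,0,0,0],[0,0,-2,0,0,0],[0,0,-2,0,0,0],[0,0,-2,0,0,0]]]'

```text
time: 17.6
tool_pos: [608.1, -22.6, 197.2]
tcp_rot: [180.0, -0.1, 105.7]
ft_force: [-0.5, -0.6, -0.2]
finger_gap: 42.6
grip_force: 0.0
```

```bash
python3 - <<'E'
from h import *
from bench import optics
goto([611,-20,180])
a=[]
for n in('top','side'):
    s=optics.snapshot(n);pickle.dump(s,open(n+'9.pkl','wb'))
    u,v=proj(s,[611,-20,45])[0].astype(int);print(u,v);a.append(cv2.resize(s['pixels'][v-60:v+60,u-40:u+40],(400,600),interpolation=cv2.INTER_CUBIC))
cv2.imwrite('pics/end.png',np.hstack(a)[:,:,::-1])
E
```

```text
t 17.6 pos [608.1  -22.63 197.18] rot [ 1.7997e+02 -7.0000e-02  1.0566e+02] f [-0.49 -0.64 -0.24] gap 42.62 grip 0.0
shift cm [0.173 0.35  1.718] turn [ 0.03 -0.07  0.16]
281 169
305 184
```

View pics/end.png

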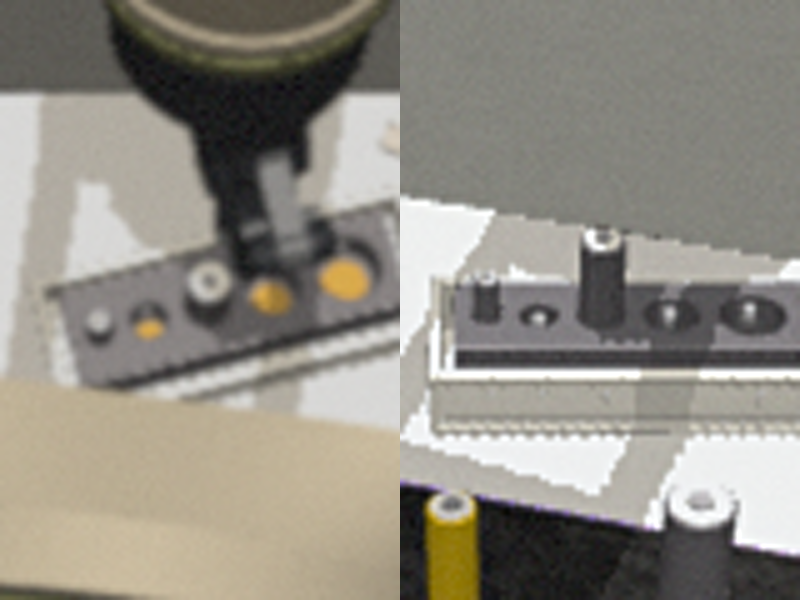

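```bash
python3 - <<'E'
from h import *
S=load('side9');T=load('top9')
from scipy.optimize import least_squares as ls
pt=(281-40+209/5-.4,169-60+283/5-.4);ps=(305.0,171.8)
o=ls(lambda X:np.r_[proj(T,X)[0]-pt,proj(S,X)[0]-ps],[610,-20,70.]);print(o.x,o.fun)
for z in (78,80,82,84): print(z,proj(S,[609.5,-22.5,z])-[1.92,.94])
E
```

```text
[609.73112771 -19.24289644  77.26603602] [-0.89574379  0.26703906  0.91507672 -0.07590579]
78 [[305.56915759 170.81463666]]
80 [[305.60232377 170.00595406]]
82 [[305.63558296 169.1949067 ]]
84 [[305.66893552 168.38148461]]
```

The end view shows the cell standing upright in the third well, at about (602,285) in the side crop. Its top is at z ≈ 77–78 mm, so it is fully home, and the fat cell hasn't moved. Handing in.

```bash
python3 -c "
from bench import job
print(job.hand_in())"
```

```text
the job is handed in; nothing more can be done
None
```

The slim grey cell is upright and fully home in the 18.5 mm well (top at about 77–78 mm), the gripper is clear, the fat cell was left alone, and the job was handed in; no verdict came back.

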